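# Push a sample plate under the scanner bridge

### The job

Push the blue sample plate along the bench, lengthwise, under the low white bridge of the scanner until it is fully home and square against the orange stop bar behind the bridge. Only push it with the fingers: never grip it, lift it or tip it, as the wells must stay level. Leave the other things on the bench where they are, and draw the hand clear at the end.

Things in the scene. Friction and masses are not known exactly. Their poses are not given: they have to be found in the camera images.
- plate: Closed 24-well sample plate to be pushed: flat blue block with a white top and round amber and grey wells, 128 (own x) x 86 (own y) x 16 mm high, about 60 to 130 g, loose, flat on the bench. Origin: centre of its underside. Its +x points roughly (within about 0.4 rad) along the scanner's +x.
- plate_tail (a point): middle of the plate's trailing end face (the short end away from the scanner), 8 mm above the bench: 64 mm along the plate's -x from its origin
- scanner: White plate scanner fixed to the bench, a low bridge 70 mm deep (own x -35 to +35) and 128 mm wide (own y), underside 20 mm and top 46 mm above the bench. Origin: on the bench under its middle. +x is the way the plate slides in (roughly the robot's left), z up. Side walls as deep as the bridge leave a tunnel 100 mm wide (y -50 to +50 mm).
- entrance (a point): middle of the tunnel mouth, on the bench, 35 mm along the scanner's -x from its origin; a blue strip marks the face above it. The plate slides on the bare bench: no step.
- stop (a point): middle of the near face of the orange stop bar behind the bridge, 6 mm above the bench, 45 mm along the scanner's +x from its origin. The bar is 12 mm high and crosses the full width; two low side pieces join it to the walls.
- scanner_home (a point): where the plate's origin is when the plate is home against the stop and centred: 19 mm along the scanner's -x from its origin, on the bench. The plate's trailing end then stands 48 mm out of the entrance.
- vial: small capped glass vial with a blue cap, 28 mm diameter, 55 mm tall, standing beside the scanner on the robot's side; loose, to be left alone. Origin: centre of its underside.
- jar: amber jar with a white cap, 48 mm diameter, 75 mm tall, standing on the far side of the scanner; loose, to be left alone. Origin: centre of its underside.
- dish: empty clear square dish, 120 x 120 x 22 mm, lying to the robot's right; loose, to be left alone. Origin: centre of its underside.
- cup: white weighing cup, 60 mm diameter, 50 mm tall, standing to the robot's right; loose, to be left alone. Origin: centre of its underside.
- weight: brass balance weight with a knob, 32 mm diameter, 48 mm tall, standing to the robot's left; loose, to be left alone. Origin: centre of its underside.
- bottle: bottle with a blue cap, 60 mm diameter, 130 mm tall, standing to the robot's left; loose, to be left alone. Origin: centre of its underside.
There are look-alikes about, which are no part of the job. Of the things that look like the scanner, take the one that is nearest to the robot's base at the start.

How it is judged:
By the outcome, as a careful person would: the job done as asked, in the order asked, and still so for the second after the job is handed in, with the robot touching nothing.
It also fails if it takes over 64 s, if anything falls off the work surface, if the arm or the gripper's body presses on something with over 40 N, if the wrist force passes 120 N, or if a joint passes its speed limit or range.

### The arm

A 6-joint arm with a two-finger parallel gripper is mounted at the origin on the work surface. World frame = base frame: x ahead of the robot, y to its left, z up, the work surface at z = 0. Lengths are in m, angles in rad, forces in N, time in s.
With the tool pointing down it reaches from about 0.35 to 0.975 m from the base axis. Payload 17.4 kg.
Tool frame: the origin (TCP) lies midway between the tips of the shut fingers; the grasp point (between the pads) lies 19 mm behind it; z points along the fingers, y is the line along which they close (so a half turn about z gives the same grasp; the last joint's range is limited). The gripper opens to 85 mm and grips with 20 to 120 N. Pads are 22 mm wide; open, the fingers measure 114 mm over their backs; the gripper's body (76 mm by 85 mm) begins 54 mm behind the grasp point. The pads swing forward as they close: fully open they stand 13 mm farther back than shut.
Start: joints at [-1.199, 0.116, 1.442, -0, 1.584, -0.038], TCP at [0.269, -0.619, 0.231] pointing down, gripper open.
Joint ranges: [-2.83, 2.83], [-0.83, 2.19], [0.07, 2.5], [-1.14, 4.28], [0.01, 3], [-2.97, 2.97]. Speed limits (rad/s): [1.89, 1.89, 2.22, 3.14, 3.14, 3.14].

### API

Orientations are given as a rotation vector (axis times angle).
In Python, from plant import robot gives the robot as it stands.
- The arm moves only by the shell command python3 -m jog 'ROWS'. ROWS is JSON, a list of rows, each a list of 7 numbers: the shift along the tool's x, y, z in m, then the turn, a rotation vector about the tool's x, y, z in degrees, then the closure in counts, from 0 (fully open) to 255 (shut). A call has 1 to 12 rows; each row shifts and turns the commanded pose from where the row before left it, along the tool's axes as they then stand; what a row does not reach is not made up. A row lasts 1/12 s, in which the tool goes at most 41.7 mm and 7.16 degrees, less where a joint would pass 70% of its speed; a pose out of reach is approached as far as the arm can. A call is refused whole if a number of a shift passes 0.0417 or a number of a turn 7.16, either way. A call with a gripper value outside its range is refused whole. The fingers move at their own pace and stop on an object; the grip force is fixed at half the most. Time passes only in rows, so rows that do not move let the fingers close. It gives the time, the measured TCP pose, the force, the opening and the grip force at its end, in the units of the state.
- robot.state(): the state, without advancing time (a new reading comes with each control period).
- robot.camera(name): name is "side" or "top"; returns the picture (480x640x3 uint8, blue, green, red); there is no depth.
- robot.camera_info(name): a dict with "mtx" (3x3 intrinsics, pixels), "xyz" and "attitude" of the camera in the world. Camera axes: x right, y down, z forward; pixel columns grow to the right and rows downward; lengths in m; the calibration is good to about 2 mm. A picture is of the moment at which its call begins. camera_info takes no time and is no camera call.
- robot.sign_off(): hands the job in; it is judged then, once.
Trained networks look in the newest picture that a camera, given by its name, has taken for a name from the list of things; names that differ only in an ending like _2 or _b are one class to them, and where a whole thing is asked for, a point or a joint stands for the part that bears it (a point fixed in the world has none). Each returns a list of dicts, best first, with "conf" (0 to 1); they miss things now and then, are a little off and sometimes report something else, mostly with a low value. They report only what shows in the picture. A call takes as long as a camera call. They do not tell look-alikes from the thing itself.
- robot.recognise(label, camera): "at" ([column, row] in pixels, amid what is visible of it).
The state is a dict: "t": time; "q": joint angles; "joint_velocities": joint speeds; "joint_torque": joint torques, N m; "ee_pos": TCP position; "orientation": TCP orientation; "ft_force": force on the tool from outside, world axes, zero at the start; "moment": the same for the moment, N m; "width": finger opening in m; "grip_force": force on a finger pad.
Only numpy, scipy, OpenCV 4.12 (cv2) and the standard library are available. Lean on these libraries where they do the work, as an engineer would, in place of code of your own. Each camera call takes 0.05 s, during which the arm holds its last target. There are 200 camera calls.

## Working session

There is one attempt and no reset: what is moved stays moved. The work goes in short steps, Python scripts to look and compute and a shell command to move; the robot and the scene stay as the last step left them, time stands still between calls to the robot, and variables do not carry over. Pictures are saved under pics/ and viewed, at most 10 in all, crops included, and the job is handed in when it is done.

```bash
mkdir -p pics; cat > h.py <<'E'
import numpy as np, cv2
from scipy.spatial.transform import Rotation as R
from plant import robot
def cam(n):
    i=robot.camera_info(n); return np.array(i['mtx'],float),np.array(i['xyz'],float),att(i['attitude'])
def att(a):
    a=np.array(a,float)
    return a if a.shape==(3,3) else R.from_rotvec(a).as_matrix()
def px2w(n,uv,z=0.):
    K,p,M=cam(n); d=M@np.linalg.solve(K,[uv[0],uv[1],1]); return p+d*(z-p[2])/d[2]
def w2px(n,P):
    K,p,M=cam(n); c=K@(M.T@(np.array(P,float)-p)); return c[:2]/c[2]
E
python3 - <<'E'
from h import *
for n in('top','side'):
    print(n,robot.camera_info(n)); cv2.imwrite(f'pics/{n}0.png',robot.camera(n))
    for l in('plate','scanner','vial','jar','dish','cup','weight','bottle','stop','entrance'):
        try: print(l,[(np.round(d['at']),round(d['conf'],2),np.round(px2w(n,d['at'],.016)[:2],3)) for d in robot.recognise(l,n)])
        except Exception as e: print(l,e)
print(robot.state())
E
```

```text
top {'mtx': array([[589.9767403 ,   0.        , 311.4373458 ],
       [  0.        , 589.9767403 , 248.89581543],
       [  0.        ,   0.        ,   1.        ]]), 'xyz': array([0.31842591, 0.06234249, 1.36056538]), 'attitude': array([-2.17581691,  2.1205155 , -0.18015031])}
plate [(array([361., 224.]), 0.64, array([ 0.588, -0.068]))]
scanner [(array([307., 158.]), 0.81, array([0.742, 0.061])), (array([251., 228.]), 0.69, array([0.571, 0.186])), (array([ 99., 252.]), 0.63, array([0.505, 0.531]))]
vial [(array([234., 287.]), 0.74, array([0.433, 0.221]))]
jar [(array([238., 174.]), 0.6, array([0.699, 0.222]))]
dish [(array([509., 266.]), 0.55, array([ 0.498, -0.411]))]
cup [(array([468., 377.]), 0.85, array([ 0.245, -0.312]))]
weight [(array([166., 275.]), 0.64, array([0.456, 0.376])), (array([237., 288.]), 0.58, array([0.431, 0.214])), (array([250., 232.]), 0.5, array([0.562, 0.189])), (array([355., 225.]), 0.16, array([ 0.585, -0.055]))]
bottle [(array([166., 198.]), 0.97, array([0.637, 0.388]))]
stop [(array([ 99., 253.]), 0.83, array([0.503, 0.531])), (array([251., 227.]), 0.78,
[... 1482 characters left out ...]
t': 1.1, 'q': array([-1.19879579e+00,  1.15976366e-01,  1.44163153e+00, -6.60749370e-05,
        1.58404058e+00, -3.78256950e-02]), 'joint_velocities': array([-1.36992429e-03, -1.11834985e-05,  1.55130199e-03, -4.72891083e-04,
       -1.30548012e-03,  3.88156056e-04]), 'joint_torque': array([-3.79772857e-03, -7.31764984e+01, -6.32648921e+01, -3.11644890e-04,
        5.84746394e-04, -1.23743603e-04]), 'ee_pos': array([ 0.26890456, -0.61910221,  0.23129949]), 'orientation': array([-3.07582349e+00, -6.39247540e-01,  1.16917263e-04]), 'ft_force': array([ 0.65404748, -0.29722143,  0.4718039 ]), 'moment': array([0.01091968, 0.01364436, 0.02828932]), 'grip_force': 0.0, 'width': 0.08563568715643673}
```

View pics/top0.png

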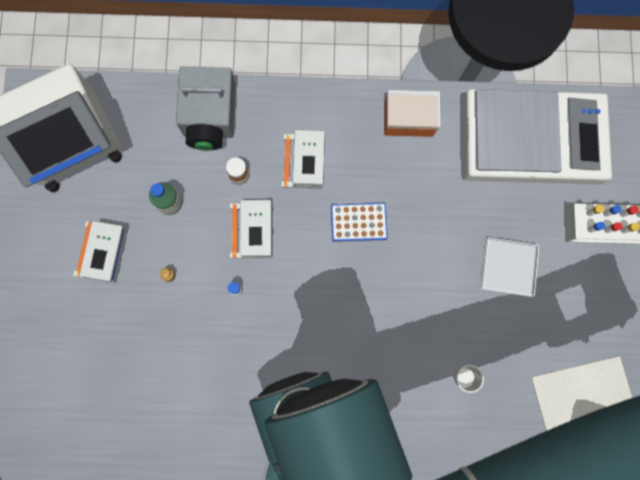

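View pics/side0.png

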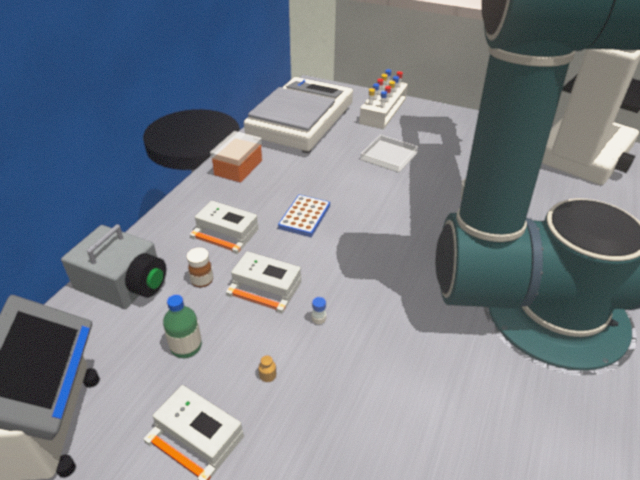

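The top view shows scanner look-alikes at top-image pixels (251,228), (307,158) and (99,252). The nearest to the base is (251,228), at r≈0.60 against 0.74 and 0.73, and it has the vial (234,287) and jar (238,174) beside it, as described. The only plate is at (361,224). Next I check this in a close crop and measure it.

```bash
cat >> h.py <<'E'
def rect(n,mask,z,box):
    """min-area rect of mask within box, world coords at height z"""
    m=np.zeros_like(mask); x0,y0,x1,y1=box; m[y0:y1,x0:x1]=mask[y0:y1,x0:x1]
    m=cv2.morphologyEx(m,cv2.MORPH_CLOSE,np.ones((5,5)))
    c=max(cv2.findContours(m,cv2.RETR_EXTERNAL,cv2.CHAIN_APPROX_NONE)[0],key=cv2.contourArea)[:,0]
    W=np.array([px2w(n,p,z)[:2] for p in c])
    (cx,cy),(w,h),a=cv2.minAreaRect((W*1000).astype(np.float32))
    return np.round([cx,cy,w,h,a],1),W
def lab(im): return cv2.cvtColor(im,cv2.COLOR_BGR2HSV)
E
python3 - <<'E'
from h import *
im=robot.camera('top'); cv2.imwrite('pics/c1.png',cv2.resize(im[180:310,210:410],None,fx=4,fy=4,interpolation=cv2.INTER_CUBIC))
h=lab(im)
blue=cv2.inRange(h,(100,110,40),(130,255,255))
org=cv2.inRange(h,(3,150,120),(18,255,255))
white=cv2.inRange(h,(0,0,205),(180,40,255))
print('plate',rect('top',blue,.012,(320,190,400,255))[0])
print('bar',rect('top',org,.012,(225,195,245,265))[0])
print('scan',rect('top',white,.046,(238,190,280,265))[0])
print(h[205,258],h[222,300],h[210,345])
E
```

```text
plate [553.6 -65.5   5.7 123.5   2.7]
bar [565.5 225.  120.3   7.    2.6]
scan [565.3 178.4 126.6  70.5   2. ]
[ 60   5 225] [108  20 170] [ 14 134 164]
```

View pics/c1.png

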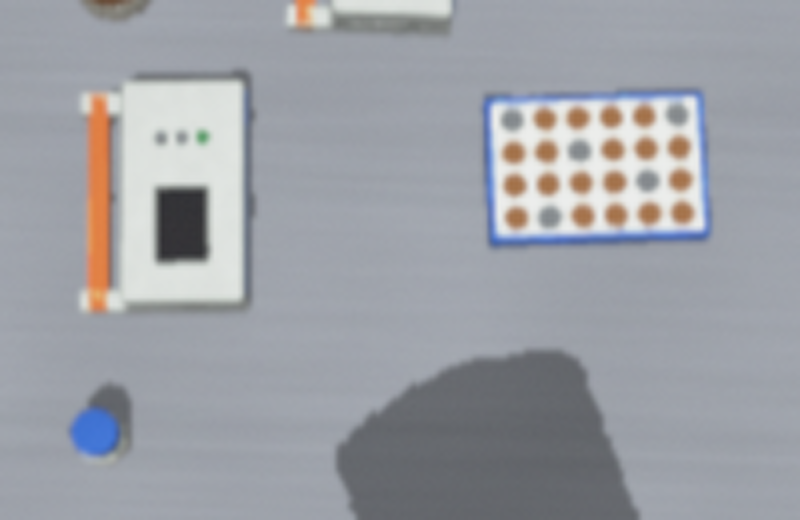

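The crop shows the chosen scanner with its orange bar on the left at (98,200), its mouth on the right, and the vial below it. The plate's corners in the crop are near (487,97), (703,91), (709,237) and (491,244). The way between the plate and the mouth is clear.

```bash
cat >> h.py <<'E'
def plate(n='top',box=(215,180,420,270),im=None):
    im=robot.camera(n) if im is None else im; h=lab(im)
    m=cv2.inRange(h,(105,70,30),(130,255,255)); m[275:]=0
    return rect(n,m,.014,box)[0]
E
python3 - <<'E'
from h import *
im=robot.camera('top'); h=lab(im)
print('plate',plate(im=im,box=(320,190,400,255)))
def q(c,z):
    W=np.array([px2w('top',(p[0]/4+210-.4,p[1]/4+180-.4),z)[:2] for p in c])*1000
    r=np.round(W,1); print(r.tolist(), W.mean(0).round(1), [round(float(np.linalg.norm(W[i]-W[i-1])),1) for i in range(4)], [np.degrees(np.arctan2(*(W[a]-W[b]))).round(2) for a,b in((0,1),(3,2))])
q([(485,96),(704,90),(710,238),(490,245)],.016)
q([(122,80),(246,77),(247,305),(119,305)],.046)
org=cv2.inRange(h,(3,150,120),(18,255,255)); W=rect('top',org,.012,(225,195,245,265))[1]*1000
v=cv2.fitLine(W.astype(np.float32),cv2.DIST_L2,0,.01,.01).ravel(); print('bar dir',v)
v=cv2.fitLine
K=h
# dark red mouth edge: scanner right edge via white threshold per-row
pts=[];pl=[]
for r in range(203,253):
    row=h[r]; c=[x for x in range(240,280) if row[x,1]<18 and row[x,2]>195]
    pts.append(px2w('top',(max(c)+.5,r),.046)[:2]*1000); pl.append(px2w('top',(min(c)-.5,r),.046)[:2]*1000)
for p in(pts,pl): print(cv2.fitLine(np.array(p,np.float32),cv2.DIST_HUBER,0,.01,.01).ravel())
s=[px2w(n,d['at'],.016)[:2].round(3) for n in('top','side') for d in robot.recognise('plate_tail',n)]; print(s)
E
```

```text
plate [593.8 -62.7  88.4 130.1   3.4]
[[634.3, 2.9], [641.5, -125.2], [553.8, -129.1], [546.2, -1.7]] [593.9 -63.3] [88.2, 128.3, 87.8, 127.6] [np.float64(-3.23), np.float64(-3.41)]
[[630.7, 211.3], [634.5, 140.8], [503.2, 135.7], [501.3, 207.5]] [567.4 173.8] [129.5, 70.6, 131.4, 71.8] [np.float64(-3.05), np.float64(-1.54)]
bar dir [9.9935448e-01 3.5925247e-02 5.6458948e+02 2.2519431e+02]
[9.9937660e-01 3.5304572e-02 5.6802875e+02 1.4213422e+02]
[9.9988371e-01 1.5250996e-02 5.6022083e+02 2.0831039e+02]
[array([ 0.585, -0.056]), array([ 0.583, -0.049]), array([0.563, 0.168])]
```

```bash
cat >> h.py <<'E'
def todo(x,y,z,yaw):
    s=robot.state(); M=R.from_rotvec(s['orientation']).as_matrix(); y0=np.degrees(np.arctan2(M[1,0],M[0,0]))
    c,t=np.cos(np.radians(yaw)),np.sin(np.radians(yaw)); d=np.array([x,y,z])-s['ee_pos']
    print('t',round(s['t'],2),'tcp',s['ee_pos'].round(4),'yaw',y0.round(2),'w',round(s['width'],4),'F',s['ft_force'].round(1))
    print(' turn about tool z',round(y0-yaw,2),' then shift',(d@[c,t,0]).round(4),(d@[t,-c,0]).round(4),(-d[2]).round(4))
E
python3 -m jog '[[0,0,0,0,0,7.15,110],[0,0,0,0,0,7.15,110],[0,0,0,0,0,7.15,110],[0.0208,-0.027,0,0,0,0,110],[0.0208,-0.027,0,0,0,0,110],[0.0208,-0.027,0,0,0,0,110],[0.0208,-0.027,0,0,0,0,110],[0.0208,-0.027,0,0,0,0,110],[0.0208,-0.027,0,0,0,0,110],[0.0208,-0.027,0,0,0,0,110],[0.0208,-0.027,0,0,0,0,110],[0.0208,-0.027,0,0,0,0,110]]'
python3 -m jog '[[0.0208,-0.027,0,0,0,0,110],[0.0208,-0.027,0,0,0,0,110],[0.0208,-0.027,0,0,0,0,110],[0.0208,-0.027,0,0,0,0,110],[0.0208,-0.027,0,0,0,0,110],[0.0208,-0.027,0,0,0,0,110],[0.0208,-0.027,0,0,0,0,110],[0.0208,-0.027,0,0,0,0,110],[0.0208,-0.027,0,0,0,0,110],[0.0208,-0.027,0,0,0,0,110],[0.0208,-0.027,0,0,0,0,110],[0,0,0,0,0,0,110]]'
python3 -c "
from h import *
todo(.665,-.063,.001,2.06)"
```

```text
t: 2.3
ee_pos: [0.4481, -0.3682, 0.2315]
orientation: [3.141, 0.055, 0.001]
ft_force: [0.2, 0.0, -0.3]
width: 0.0483
grip_force: 0.0
t: 3.3
ee_pos: [0.6677, -0.0603, 0.2306]
orientation: [-3.14, -0.061, 0.0]
ft_force: [-0.1, -0.1, 0.6]
width: 0.0482
grip_force: 0.0
t 3.3 tcp [ 0.6677 -0.0603  0.2306] yaw 2.22 w 0.0482 F [-0.1 -0.1  0.6]
 turn about tool z 0.16  then shift -0.0028 0.0026 0.2296
```

```bash
python3 -m jog '[[0,0.0026,0.03,0,0,0.16,110],[0,0,0.03,0,0,0,110],[0,0,0.03,0,0,0,110],[0,0,0.03,0,0,0,110],[0,0,0.03,0,0,0,110],[0,0,0.03,0,0,0,110],[0,0,0.02,0,0,0,110],[0,0,0.015,0,0,0,110],[0,0,0.008,0,0,0,110],[0,0,0.004,0,0,0,110],[0,0,0.002,0,0,0,110],[0,0,0,0,0,0,110]]'
python3 - <<'E'
from h import *
todo(.6296,-.063,.001,2.06)
im=robot.camera('side'); print(w2px('side',(.66,-.06,.01)))
cv2.imwrite('pics/s1.png',cv2.resize(im[130:270,220:380],None,fx=4,fy=4,interpolation=cv2.INTER_CUBIC))
E
```

```text
t: 4.3
ee_pos: [0.6661, -0.0674, 0.0032]
orientation: [3.141, 0.051, 0.002]
ft_force: [-0.8, 0.0, 0.1]
width: 0.0485
grip_force: 0.0
t 4.3 tcp [ 0.6661 -0.0674  0.0032] yaw 1.87 w 0.0485 F [-0.8  0.   0.1]
 turn about tool z -0.19  then shift -0.0364 -0.0057 0.0022
[279.35807965 207.15465412]
```

View pics/s1.png

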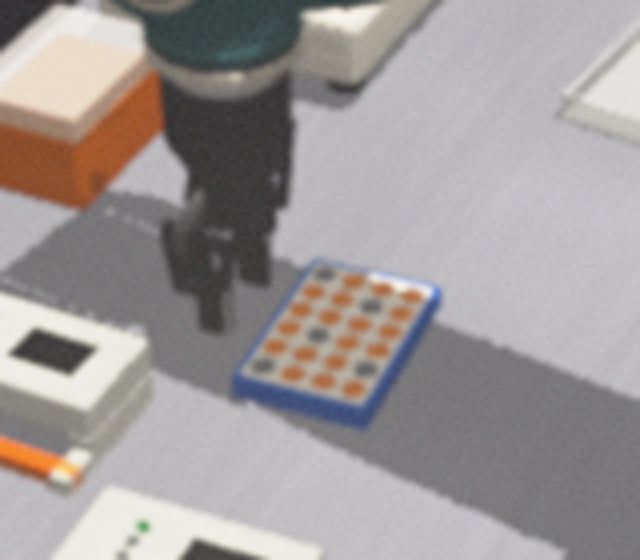

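The fingers are down beside the plate's far long side, at about (210,290) in the crop, clear of the look-alike scanner. Now the sideways push.

```bash
python3 -m jog '[[-0.005,-0.004,0.002,0,0,-0.19,110],[-0.005,0,0,0,0,0,110],[-0.005,0,0,0,0,0,110],[-0.0035,0,0,0,0,0,110],[-0.003,0,0,0,0,0,110],[-0.003,0,0,0,0,0,110],[-0.003,0,0,0,0,0,110],[-0.003,0,0,0,0,0,110],[-0.003,0,0,0,0,0,110],[-0.002,0,0,0,0,0,110],[-0.001,0,0,0,0,0,110],[0,0,0,0,0,0,110]]'
python3 - <<'E'
from h import *
todo(.6296,-.063,.001,2.06); im=robot.camera('top')
print(plate(im=im,box=(320,190,400,255)))
cv2.imwrite('pics/c2.png',cv2.resize(im[180:310,210:410],None,fx=4,fy=4,interpolation=cv2.INTER_CUBIC))
E
```

```text
t: 5.35
ee_pos: [0.6288, -0.0646, 0.0003]
orientation: [-3.141, -0.056, 0.0]
ft_force: [-0.5, 0.3, 1.3]
width: 0.0484
grip_force: 0.0
t 5.35 tcp [ 6.288e-01 -6.460e-02  3.000e-04] yaw 2.06 w 0.0484 F [-0.5  0.3  1.3]
 turn about tool z -0.0  then shift 0.0009 -0.0016 -0.0007
[617.  -96.1  56.7   9.7  87.4]
```

View pics/c2.png

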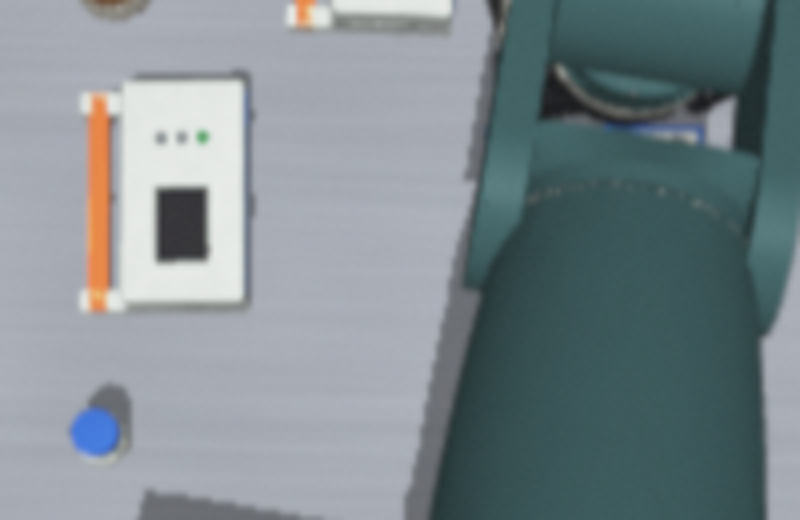

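```bash
python3 -m jog '[[0.003,0,0,0,0,0,110],[0.007,0,0,0,0,0,110],[0.01,0,0,0,0,0,110],[0.005,0,-0.01,0,0,0,110],[0,0,-0.03,0,0,0,110],[0,0,-0.03,0,0,0,110],[0,0,-0.02,0,0,-6.92,110],[0,0,0,0,0,-6.92,110],[0,0,0,0,0,-6.92,110],[0,0,0,0,0,-6.92,110],[0,0,0,0,0,-6.92,110],[0,0,0,0,0,-6.92,110]]'
python3 -m jog '[[0,0,0,0,0,-6.92,110],[0,0,0,0,0,-6.92,110],[0,0,0,0,0,-6.92,110],[0,0,0,0,0,-6.92,110],[0,0,0,0,0,-6.92,110],[0,0,0,0,0,-6.92,110],[0,0,0,0,0,-6.92,110],[0,0,0,0,0,0,110]]'
python3 -c "
from h import *
todo(.579,-.165,.001,92.06)"
```

```text
t: 6.4
ee_pos: [0.6547, -0.0637, 0.0911]
orientation: [2.913, 1.175, 0.001]
ft_force: [-0.1, 0.1, -0.3]
width: 0.0484
grip_force: 0.0
t: 7.07
ee_pos: [0.6547, -0.0637, 0.091]
orientation: [2.175, 2.267, 0.0]
ft_force: [0.2, 0.1, -0.1]
width: 0.0483
grip_force: 0.0
t 7.07 tcp [ 0.6547 -0.0637  0.091 ] yaw 92.38 w 0.0483 F [ 0.2  0.1 -0.1]
 turn about tool z 0.32  then shift -0.0985 -0.0793 0.09
```

```bash
python3 -m jog '[[-0.025,-0.02,0,0,0,0.32,110],[-0.025,-0.02,0,0,0,0,110],[-0.025,-0.02,0,0,0,0,110],[-0.025,-0.02,0,0,0,0,110],[-0.01,0,0,0,0,0,110],[0,0,0,0,0,0,110]]'
python3 - <<'E'
from h import *
todo(.579,-.165,.001,92.06)
for n in('top','side'):
    im=robot.camera(n)
    print(n,[(d['at'],d['conf'],px2w(n,d['at'],.016).round(4)) for d in robot.recognise('plate',n)])
    if n=='side':
        b=(240,150,380,280); print(rect(n,cv2.inRange(lab(im),(105,100,30),(130,255,255)),.008,b)[0]); a2=im
    else: a1=im
cv2.imwrite('pics/c3.png',np.hstack([cv2.resize(a[y:y+130,x:x+130],None,fx=3,fy=3,interpolation=cv2.INTER_CUBIC) for a,x,y in((a1,280,170),(a2,240,150))]))
E
```

```text
t: 7.57
ee_pos: [0.5773, -0.1782, 0.0911]
orientation: [2.195, 2.246, 0.0]
ft_force: [0.7, -0.6, -0.2]
width: 0.0486
grip_force: 0.0
t 7.57 tcp [ 0.5773 -0.1782  0.0911] yaw 91.34 w 0.0486 F [ 0.7 -0.6 -0.2]
 turn about tool z -0.72  then shift 0.0132 0.0022 0.0901
top [([361.5, 229.3], 0.83, array([ 0.5752, -0.0695,  0.016 ]))]
side [([313.3, 213.3], 0.76, array([ 0.571 , -0.0666,  0.016 ]))]
[ 5.733e+02 -6.000e+01  8.810e+01  1.315e+02  2.000e-01]
```

View pics/c3.png

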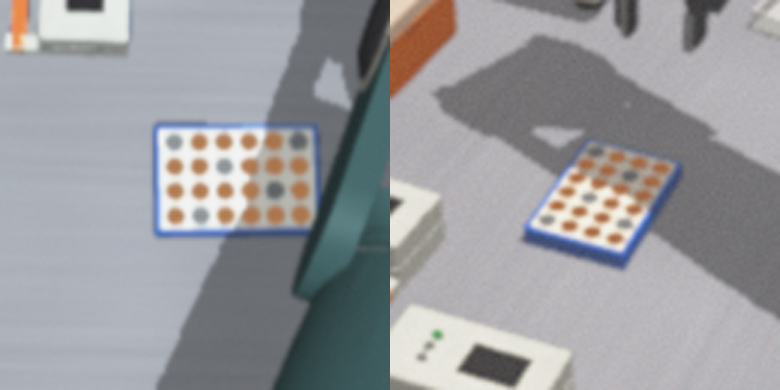

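The plate is now in line with the scanner. In the top half its corners are at about (155,123), (316,124), (319,236) and (156,236). Next I compute its pose.

```bash
python3 -c "
from h import *
W=np.array([px2w('top',(u/3+280-.33,v/3+170-.33),.016)[:2]*1000 for u,v in((155,123),(316,124),(319,236),(156,236))])
print(W.round(1),W.mean(0),[np.degrees(np.arctan2(-(W[a]-W[b])[0],(W[a]-W[b])[1])) for a,b in((0,1),(3,2))])
C=W.mean(0); o=np.array([567,174.5]); a=np.radians(2.06); print('scanner frame',(C-o)@[-np.sin(a),np.cos(a)],(C-o)@[-np.cos(a),-np.sin(a)])
"
```

```text
[[ 617.5    1.4]
 [ 620.2 -123.9]
 [ 532.  -126.7]
 [ 528.7   -1.1]] [574.58618946 -62.54292146] [np.float64(1.2458092183417482), np.float64(1.547871280454618)]
scanner frame -237.16242174294834 0.9394668774755471
```

```bash
python3 -m jog '[[0,0.0022,0.02,0,0,-0.72,110],[0,0,0.03,0,0,0,110],[0,0,0.02,0,0,0,110],[0,0,0.01,0,0,0,110],[0,0,0.007,0,0,0,110],[0,0,0.003,0,0,0,110],[0.01,0,0,0,0,0,110],[0.01,0,0,0,0,0,110],[0.008,0,0,0,0,0,110],[0.004,0,0,0,0,0,110],[0,0,0,0,0,0,110]]'
python3 -c "
from h import *
todo(.5704,.0806,.001,92.06)"
```

```text
t: 8.68
ee_pos: [0.5786, -0.143, 0.001]
orientation: [2.172, 2.269, 0.001]
ft_force: [-0.1, 0.5, -0.3]
width: 0.0487
grip_force: 0.0
t 8.68 tcp [ 0.5786 -0.143   0.001 ] yaw 92.49 w 0.0487 F [-0.1  0.5 -0.3]
 turn about tool z 0.43  then shift 0.2237 -0.0001 0.0
```

```bash
python3 -m jog '[[0.002,0,0,0,0,0.3,110],[0.003,0,0,0,0,0,110],[0.004,0,0,0,0,0,110],[0.006,0,0,0,0,0,110],[0.006,0,0,0,0,0,110],[0.006,0,0,0,0,0,110],[0.006,0,0,0,0,0,110],[0.006,0,0,0,0,0,110],[0.006,0,0,0,0,0,110],[0.006,0,0,0,0,0,110],[0.006,0,0,0,0,0,110],[0.006,0,0,0,0,0,110]]'
python3 -m jog '[[0.006,0,0,0,0,0,110],[0.006,0,0,0,0,0,110],[0.006,0,0,0,0,0,110],[0.006,0,0,0,0,0,110],[0.006,0,0,0,0,0,110],[0.006,0,0,0,0,0,110],[0.006,0,0,0,0,0,110],[0.006,0,0,0,0,0,110],[0.005,0,0,0,0,0,110],[0.003,0,0,0,0,0,110],[0.002,0,0,0,0,0,110],[0,0,0,0,0,0,110]]'
python3 - <<'E'
from h import *
todo(.5704,.0806,.001,92.06)
a1=robot.camera('top');a2=robot.camera('side')
cv2.imwrite('pics/c4.png',np.hstack([cv2.resize(a[y:y+130,x:x+130],None,fx=3,fy=3,interpolation=cv2.INTER_CUBIC) for a,x,y in((a1,230,170),(a2,220,190))]))
E
```

```text
t: 9.68
ee_pos: [0.5759, -0.0805, 0.0003]
orientation: [-2.18, -2.262, -0.0]
ft_force: [-0.4, -0.9, 1.2]
width: 0.0485
grip_force: 0.5
t: 10.68
ee_pos: [0.5738, -0.0228, 0.0002]
orientation: [-2.18, -2.262, -0.0]
ft_force: [1.0, 0.5, -0.5]
width: 0.0486
grip_force: 0.0
t 10.68 tcp [ 5.738e-01 -2.280e-02  2.000e-04] yaw 92.14 w 0.0486 F [ 1.   0.5 -0.5]
 turn about tool z 0.08  then shift 0.1035 0.0004 -0.0008
```

View pics/c4.png

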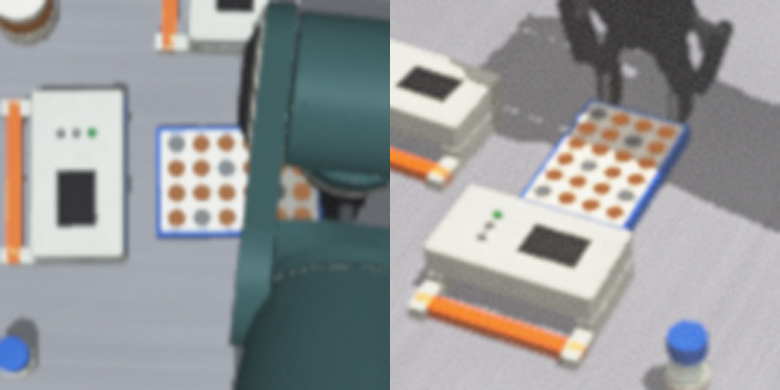

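The plate's leading edge runs from (157,127) to (159,236) in the top crop, about 10 mm before the mouth. The side crop shows it lying flat and still lined up. Next I check the centring.

```bash
python3 -c "
from h import *
o=np.array([567,174.5]); a=np.radians(2.06)
f=lambda u,v,z:((px2w('top',(u/3+230-.33,v/3+170-.33),z)[:2]*1000-o)@np.array([[-np.sin(a),-np.cos(a)],[np.cos(a),-np.sin(a)]])).round(1)
for c in((157,127,.016),(159,236,.016),(241,127,.016),(33,90,.046),(127,87,.046),(126,261,.046),(31,258,.046),(3,107,.012),(3,257,.012)): print(c,f(*c))
"
```

```text
(157, 127, 0.016) [-59.9 -41.9]
(159, 236, 0.016) [-61.1  43.6]
(241, 127, 0.016) [-125.   -41.4]
(33, 90, 0.046) [ 33.2 -64.8]
(127, 87, 0.046) [-38.1 -66.6]
(126, 261, 0.046) [-37.2  67. ]
(31, 258, 0.046) [33.8 64.1]
(3, 107, 0.012) [ 60.  -59.7]
(3, 257, 0.012) [58.9 58.3]
```

```bash
python3 -m jog '[[0.003,0,0,0,0,0,110],[0.005,0,-0.0005,0,0,0,110],[0.006,0,0,0,0,0,110],[0.006,0,0,0,0,0,110],[0.006,0,0,0,0,0,110],[0.006,0,0,0,0,0,110],[0.006,0,0,0,0,0,110],[0.006,0,0,0,0,0,110],[0.006,0,0,0,0,0,110],[0.006,0,0,0,0,0,110],[0.005,0,0,0,0,0,110],[0.003,0,0,0,0,0,110]]'
python3 -m jog '[[0.005,0,0,0,0,0,110],[0.005,0,0,0,0,0,110],[0.005,0,0,0,0,0,110],[0.005,0,0,0,0,0,110],[0.004,0,0,0,0,0,110],[0.004,0,0,0,0,0,110],[0.003,0,0,0,0,0,110],[0.0015,0,0,0,0,0,110],[0,0,0,0,0,0,110]]'
python3 -c "
from h import *
todo(.5704,.0806,.001,92.06)"
```

```text
t: 11.78
ee_pos: [0.5714, 0.0414, 0.0009]
orientation: [2.18, 2.262, 0.0]
ft_force: [0.2, -0.9, 0.6]
width: 0.0487
grip_force: 0.5
t: 12.53
ee_pos: [0.5702, 0.0736, 0.0007]
orientation: [-2.18, -2.262, -0.0]
ft_force: [0.8, -0.6, 0.1]
width: 0.0489
grip_force: 0.0
t 12.53 tcp [0.5702 0.0736 0.0007] yaw 92.13 w 0.0489 F [ 0.8 -0.6  0.1]
 turn about tool z 0.07  then shift 0.007 0.0005 -0.0003
```

Now creeping in 1 mm steps, in short calls, watching for the contact force.

```bash
python3 -m jog '[[0.001,0,0,0,0,0,110],[0.001,0,0,0,0,0,110],[0.001,0,0,0,0,0,110],[0.001,0,0,0,0,0,110],[0,0,0,0,0,0,110]]'
python3 -m jog '[[0.001,0,0,0,0,0,110],[0,0,0,0,0,0,110]]'
```

```text
t: 12.95
ee_pos: [0.5701, 0.0773, 0.0008]
orientation: [-2.18, -2.262, -0.0]
ft_force: [-0.5, -0.3, -0.0]
width: 0.0489
grip_force: 0.0
t: 13.12
ee_pos: [0.5701, 0.0783, 0.0008]
orientation: [-2.18, -2.262, -0.0]
ft_force: [0.8, 0.1, -0.3]
width: 0.049
grip_force: 0.0
```

```bash
python3 -m jog '[[0.001,0,0,0,0,0,110],[0,0,0,0,0,0,110]]'
```

```text
t: 13.28
ee_pos: [0.57, 0.0793, 0.0008]
orientation: [-2.18, -2.262, -0.0]
ft_force: [0.2, 0.1, 0.6]
width: 0.0487
grip_force: 0.0
```

```bash
python3 -m jog '[[0.001,0,0,0,0,0,110],[0,0,0,0,0,0,110]]'
```

```text
t: 13.45
ee_pos: [0.57, 0.0803, 0.0008]
orientation: [2.18, 2.262, 0.0]
ft_force: [-0.0, -0.3, 0.5]
width: 0.0488
grip_force: 0.0
```

```bash
python3 -m jog '[[0.001,0,0,0,0,0,110],[0,0,0,0,0,0,110]]'
```

```text
t: 13.62
ee_pos: [0.57, 0.0813, 0.0008]
orientation: [-2.18, -2.262, -0.0]
ft_force: [-0.2, -0.3, 0.4]
width: 0.0486
grip_force: 0.0
```

```bash
python3 - <<'E'
from h import *
a1=robot.camera('top');a2=robot.camera('side')
cv2.imwrite('pics/c5.png',np.hstack([cv2.resize(a[y:y+130,x:x+130],None,fx=3,fy=3,interpolation=cv2.INTER_CUBIC) for a,x,y in((a1,220,170),(a2,220,190))]))
E
```

```text
(no output)
```

View pics/c5.png

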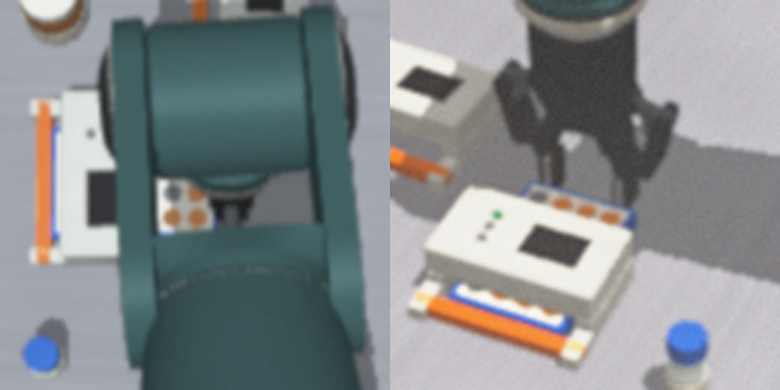

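The plate's front edge shows behind the bridge, a hair short of the orange bar in both views: about (52,180) in the top half and (510,312) in the side half. No stop force yet, so I keep creeping.

```bash
python3 -m jog '[[0.001,0,0,0,0,0,110],[0,0,0,0,0,0,110]]' | sed -n '1,2p;4p'; date >/dev/null
```

```text
t: 13.88
ee_pos: [0.57, 0.0816, 0.0008]
ft_force: [1.6, -7.1, -0.2]
```

```bash
python3 -m jog '[[0.001,0,0,0,0,0,110],[0,0,0,0,0,0,110]]' | sed -n '1,2p;4p'
```

```text
t: 14.05
ee_pos: [0.57, 0.0816, 0.0008]
ft_force: [0.3, -14.7, 1.3]
```

That is the stop: 15 N, with no further travel. I draw straight back, lift, move clear and check.

```bash
python3 -m jog '[[0,0,0,0,0,0,110],[-0.003,0,0,0,0,0,110],[-0.005,0,0,0,0,0,110],[-0.01,0,0,0,0,0,110],[-0.02,0,0,0,0,0,110],[-0.02,0,-0.01,0,0,0,110],[-0.02,0,-0.03,0,0,0,110],[-0.03,0,-0.03,0,0,0,110],[-0.03,0,-0.03,0,0,0,110],[-0.03,0,-0.03,0,0,0,110],[-0.03,0,-0.03,0,0,0,110],[-0.03,0,0,0,0,0,110]]'
python3 - <<'E'
from h import *
todo(.5704,.0806,.001,92.06)
a1=robot.camera('top');a2=robot.camera('side')
cv2.imwrite('pics/c6.png',np.hstack([cv2.resize(a[y:y+100,x:x+100],None,fx=4,fy=4,interpolation=cv2.INTER_CUBIC) for a,x,y in((a1,220,185),(a2,225,230))]))
for n in('top','side'):
  for l in('vial','jar','weight','bottle','dish','cup'): print(n,l,[np.round(d['at']) for d in robot.recognise(l,n)][:1])
E
```

```text
t: 15.05
ee_pos: [0.5797, -0.1449, 0.1655]
orientation: [2.175, 2.257, 0.006]
ft_force: [-0.2, -0.1, 1.1]
width: 0.0482
grip_force: 0.0
t 15.05 tcp [ 0.5797 -0.1449  0.1655] yaw 92.12 w 0.0482 F [-0.2 -0.1  1.1]
 turn about tool z 0.06  then shift 0.2257 -0.0012 0.1645
top vial [array([234., 290.])]
top jar [array([236., 171.])]
top weight [array([168., 274.])]
top bottle [array([165., 199.])]
top dish [array([514., 266.])]
top cup [array([468., 378.])]
side vial [array([322., 311.])]
side jar [array([198., 269.])]
side weight [array([268., 371.])]
side bottle [array([181., 325.])]
side dish [array([390., 153.])]
side cup [array([468., 191.])]
```

View pics/c6.png

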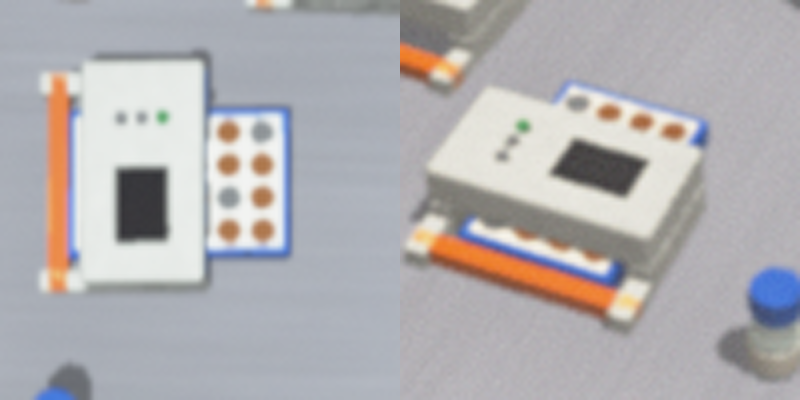

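The plate is under the bridge with its front edge at the orange bar, (70,110) to (68,262), and its tail edge from (290,108) to (289,255). The vial and the other things have not moved. I check squareness by fitting lines.

```bash
python3 - <<'E'
from h import *
ims=np.mean([robot.camera('top').astype(float) for _ in range(4)],0); im=ims.astype(np.uint8); h=lab(im)
o=np.array([567,174.5]); a=np.radians(2.06); Mx=np.array([[-np.sin(a),-np.cos(a)],[np.cos(a),-np.sin(a)]])
S=ims[...,0]-ims[...,2]   # blue minus red
def fit(name,rows,x0,x1,z,sgn):
    P=[]
    for r in rows:
        s=np.maximum(sgn*S[r,x0:x1]-15,0); P.append((px2w('top',(x0+(s*np.arange(x1-x0)).sum()/s.sum(),r),z)[:2]*1000-o)@Mx)
    P=np.array(P); v=cv2.fitLine(P.astype(np.float32),cv2.DIST_HUBER,0,.01,.01).ravel()
    print(name,'mid',P.mean(0).round(2),'angle',np.degrees(np.arctan(v[0]/v[1])).round(2))
fit('tail',range(215,246),289,296,.014,1)
fit('front',range(216,246),236,242,.014,1)
fit('bar',range(210,252),230,238,.012,-1)
print(S[230,228:246].round(),S[218,228:246].round(),S[244,228:246].round(),sep='\n')
E
```

```text
tail mid [-81.16   0.4 ] angle 0.11
front mid [43.    0.53] angle 0.42
bar mid [5.185e+01 4.000e-02] angle 0.04
[  13.   14.    9.  -30. -116. -156. -159. -154. -110.   24.   53.    6.
    0.    0.    0.    1.    0.    0.]
[  14.   13.   11.  -20. -102. -152. -160. -155. -109.   24.   53.    6.
    0.    0.    1.    1.    1.    1.]
[  13.   13.    9.  -32. -120. -158. -159. -149.  -80.   63.   60.    7.
    0.    0.    1.    0.    0.    1.]
```

Square to within about 0.1–0.4°, centred to within 0.5 mm, and the blue front edge is directly against the orange bar. I hand it in.

```bash
python3 -c "
from plant import robot
print(robot.sign_off())"
```

```text
the job is handed in; nothing more can be done
None
```

The plate is home against the orange stop bar, square to within about 0.4° and centred to about 0.5 mm; it was only pushed, the other things were left in place, the hand is clear, and the job was handed in at about 16 s.

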